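Put the baking things back where they belong

TASK

Tidy the counter after baking. Lower the green slicing plate over both posts of the plate holder and then the white grating plate on top of it, both fully down; stand the red spice tin upright on the floor of the blue tray with the spice jars, and lay the scraper flat on the floor of the grey tray beside the wooden spoon, not on top of it. Do not knock over the jars in the blue tray.

Things in the scene. Friction and masses are not known exactly. Their poses are not given: they have to be found in the camera images.
- green_plate_c (a point): The green slicing plate, with four dark slots in the middle of its face. Flat rectangular plate, 104 mm long (x) by 46 mm wide (y) by 12 mm thick, with two 15 mm round through-holes on its long centre line, 38 mm either side of its centre; a half turn makes no difference. Lies flat on the counter at the start. The point is the plate's centre, half-way through its thickness; x along its length, z up.
- white_plate_c (a point): The white grating plate, with a steel field of small dark holes in the middle of its face. Flat rectangular plate, 104 mm long (x) by 46 mm wide (y) by 12 mm thick, with two 15 mm round through-holes on its long centre line, 38 mm either side of its centre; a half turn makes no difference. Lies flat on the counter at the start. The point is the plate's centre, half-way through its thickness; x along its length, z up.
- stand: The plate holder: a dark wooden block, 120 mm long (x) by 38 mm wide (y) by 16 mm high, fixed to the counter, with two upright 8 mm steel posts on its long centre line, 38 mm either side of the middle; the posts rise 36 mm above the block (tips 52 mm above the counter, tapered over the last 6 mm). A plate's holes drop over the posts with 3.5 mm of play all round. Origin: centre of the underside; x along the block, z up.
- tin_c (a point): The small spice tin: red with a cream band and a steel top with a closed flap, standing upright. 47 mm (x) by 33 mm (y), 69 mm high. The point is the middle, 34 mm above its underside; x along its wider side (body sides are 46 by 32 mm), z up.
- scraper_c (a point): The scraper with an orange silicone blade and a wooden handle, lying flat. 165 mm long over all along x: the handle, 18 mm wide (y) and 14 mm thick, reaches from 82 mm behind the point to 18 mm ahead of it; the blade, 44 mm wide and 9 mm thick, from there to 83 mm ahead. The point is on the handle near the balance point, half-way through its thickness (7 mm above the underside); x points from the handle to the blade, z up.
- spice_tray: The blue open tray that already holds two small spice jars, fixed to the counter. 230 mm long (x) by 140 mm wide (y) by 28 mm high outside, walls and floor 4 mm thick. Origin: centre of the underside; x along its length, z up. The jars stand side by side near its +x end (65 to 82 mm from the middle); the -x half is empty.
- utensil_tray: The grey open tray that already holds a wooden spoon, fixed to the counter. 230 mm long (x) by 140 mm wide (y) by 28 mm high outside, walls and floor 4 mm thick. Origin: centre of the underside; x along its length, z up. The spoon, up to 30 mm wide and 12 mm thick, lies lengthways on the +y side, about 45 mm from the middle line; the rest is empty.
- jar0_c (a point): Spice jar of amber glass with a dark cap, 38 mm across and 75 mm high, standing loose in the blue tray. The point is its centre, half-way up; z up.
- jar1_c (a point): Spice jar of green glass with a dark cap, 38 mm across and 75 mm high, standing loose in the blue tray. The point is its centre, half-way up; z up.

How it is judged:
By the outcome, as a careful person would: the job done as asked, in the order asked, and still so for the second after the job is handed in, with the robot touching nothing.
It also fails if it takes over 96 s, if anything falls off the work surface, if the arm or the gripper's body presses on something with over 40 N, if the wrist force passes 120 N, or if a joint passes its speed limit or range.

ROBOT

A 6-joint arm with a two-finger parallel gripper is mounted at the origin on the work surface. World frame = base frame: x ahead of the robot, y to its left, z up, the work surface at z = 0. Lengths are in m, angles in rad, forces in N, time in s.
With the tool pointing down it reaches from about 0.4 to 0.825 m from the base axis. Payload 7 kg.
Tool frame: the origin (TCP) lies on the mounting face of the last link; the fingertips stand 178 mm ahead of it and the grasp point (between the pads) lies 159 mm ahead of it; z points along the fingers, y is the direction in which the jaws open and shut (so a half turn about z gives the same grasp; the last joint's range is limited). The gripper opens to 88 mm and grips with 3 to 60 N. Pads are 19 mm wide; open, the fingers measure 130 mm over their backs; the gripper's body (78 mm by 193 mm) begins 47 mm behind the grasp point.
Start: joints at [-1.049, 0.359, 0.012, 0, -1.224, -0.288], TCP at [0.156, -0.657, 0.405] pointing down, gripper open.
Joint ranges: [-3.07, 3.07], [-1.43, 2.12], [-1.02, 1.25], [-3.03, 1.67], [-3.05, -0], [-3.03, 3.03]. Speed limits (rad/s): [2.39, 2.39, 3.01, 3.14, 3.14, 3.14].

INTERFACE

Orientations are given as [roll, pitch, yaw] about the fixed x, y, z axes, in that order (R = Rz(yaw) Ry(pitch) Rx(roll)).
In Python, from station import * gives the robot as it stands.
- The arm moves only by the tool arm_command, never from a script. Its argument "targets" is a list of rows, each a list of 3 entries, a list of its own where there are three numbers: the turn, a rotation vector about the world's x, y, z in rad, then the shift along the world's x, y, z in mm, then the closure, from 0 (fully open) to 1 (shut). In form: [[[wx, wy, wz], [tx, ty, tz], fingers], ...]. A call has 1 to 8 rows; each row shifts and turns the commanded pose from where the row before left it; what a row does not reach is not made up. A row lasts 1/10 s, in which the tool goes at most 50 mm and 8.59 degrees, less where a joint would pass 70% of its speed; a pose out of reach is approached as far as the arm can. A call with a gripper value outside its range is refused whole. The fingers move at their own pace and stop on an object; "squeeze" is the grip in N (left out, the last holds). Time passes only in rows, so rows that do not move let the fingers close. It gives the time, the measured TCP pose, the force and the opening at its end, in the units of the state.
- get_state(): the state, without advancing time (a new reading comes with each control period).
- grab_frame(name): name is "scene" or "top"; returns (picture, depth): 384x512x3 uint8, red, green, blue; 384x512 float32, m along the optical axis (not along the pixel's ray), 0 where there is no reading.
- camera_params(name): a dict with "mtx" (3x3 intrinsics, pixels), "eye" and "orientation" of the camera in the world. Camera axes: x right, y down, z forward; pixel columns grow to the right and rows downward; lengths in m; the calibration is good to about 2 mm. A picture is of the moment at which its call begins. camera_params takes no time and is no camera call.
- job_done(): hands the job in, once; it reports no verdict.
The state is a dict: "t": time; "q": joint angles; "qd": joint speeds; "joint_efforts": joint torques, N m; "eef_pos": TCP position; "ee_rot": TCP orientation; "force": force on the tool from outside, world axes, zero at the start; "moment": the same for the moment, N m; "width": finger opening in m.
Only numpy, scipy, OpenCV 4.12 (cv2) and the standard library are available. Lean on these libraries where they do the work, as an engineer would, in place of code of your own. Each camera call takes 0.05 s, during which the arm holds its last target.

## Working session

There is one attempt and no reset: what is moved stays moved. The work goes in short steps, Python scripts to look and compute and a tool call to move; the robot and the scene stay as the last step left them, time stands still between calls to the robot, and variables do not carry over. Pictures are saved under pics/ and viewed, and the job is handed in when it is done.

Besides the shell and the picture viewer there is one more tool, called after "Call:" as name([rows], argument=value, ...), one row to a line, values as JSON. arm_command: Moves the arm, as the interface text tells. Its arguments: {"type":"object","properties":{"targets":{"type":"array"},"squeeze":{"type":"number"}},"required":["targets"]}

```bash
mkdir -p pics; ls
python3 - <<'E'
from station import *
import cv2,numpy as np
s=get_state();print(s)
for n in("scene","top"):
    p,d=grab_frame(n);cv2.imwrite(f"pics/{n}0.png",cv2.resize(p[:,:,::-1],(800,600),interpolation=cv2.INTER_CUBIC));np.savez(f"{n}0.npz",p=p,d=d);print(camera_params(n))
E
```

```text
pics
{'t': 0.0, 'q': array([-1.04889708e+00,  3.59391929e-01,  1.10512020e-02, -3.33368983e-04,
       -1.22411495e+00, -2.88119623e-01]), 'qd': array([-5.55828997e-04,  6.28615366e-05, -1.42720347e-03,  7.76609271e-04,
        1.65796443e-03,  9.23973277e-04]), 'joint_efforts': array([ 4.10204939e-04, -5.82716310e+01,  2.93055224e+01,  6.99775949e+00,
        6.83968668e-03, -1.55963507e-04]), 'eef_pos': array([ 0.15632948, -0.6564438 ,  0.40371887]), 'ee_rot': array([ 3.13991265e+00, -1.71077528e-04, -2.90792642e+00]), 'force': array([-0.28837807,  0.00357499, -0.37504641]), 'moment': array([ 0.00867601, -0.00917005, -0.02164803]), 'width': 0.08766493185833811}
{'mtx': array([[354.59687921,   0.        , 253.08470637],
       [  0.        , 354.59687921, 188.95407965],
       [  0.        ,   0.        ,   1.        ]]), 'eye': array([ 1.19025423, -0.31129938,  0.84028575]), 'orientation': array([-2.37811955,  0.00883079,  1.11369083])}
{'mtx': array([[368.064083  ,   0.        , 247.79459704],
       [  0.        , 368.064083  , 198.19353969],
       [  0.        ,   0.        ,   1.        ]]), 'eye': array([0.46492329, 0.01830166, 1.17533076]), 'orientation': array([-3.07712778e+00, -1.34632529e-03, -1.59170784e+00])}
```

View pics/scene0.png

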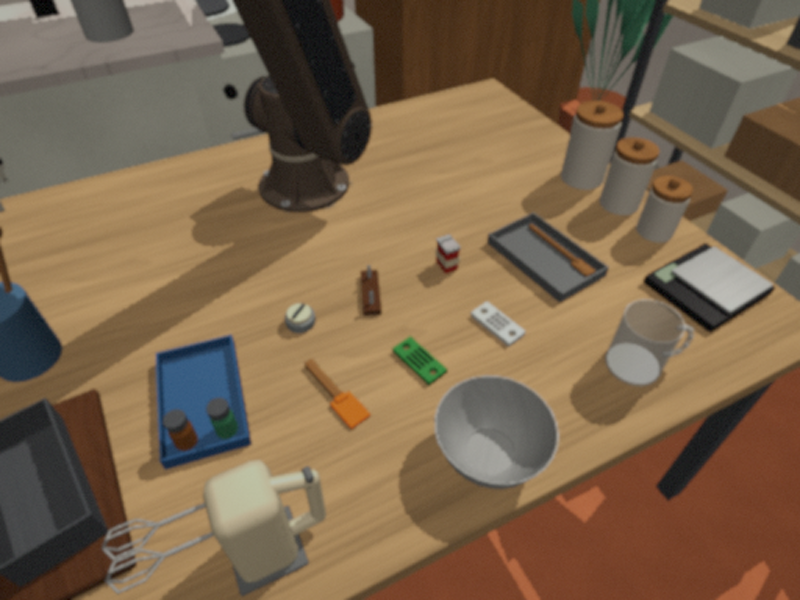

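View pics/top0.png

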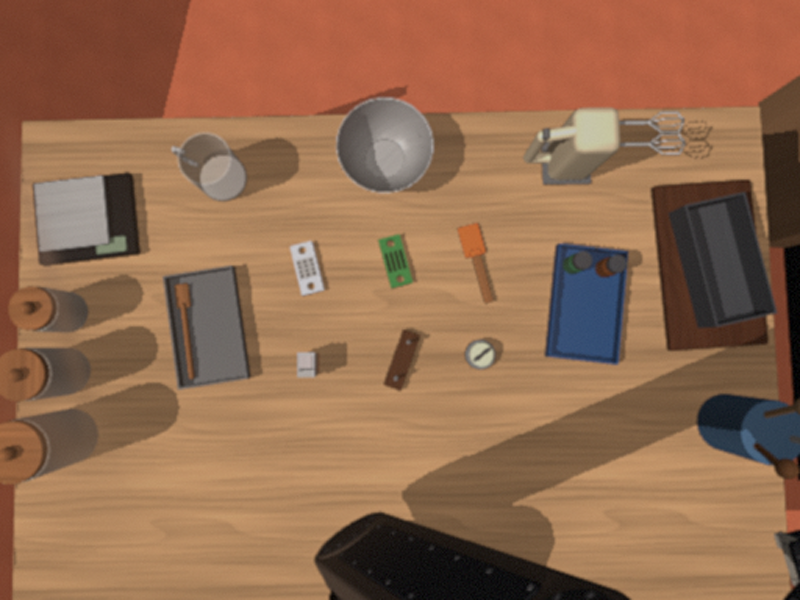

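The scene view shows all objects. In the 800x600 top view:

- green plate at (396,261)
- white plate at (307,267)
- tin at (306,363)
- stand at (402,360)
- scraper at (477,262)
- blue tray at (587,303)
- grey tray at (207,325)

Next I'll enlarge the crops.

```bash
cat > h.py <<'E'
import numpy as np,cv2
from scipy.spatial.transform import Rotation as R
from station import *
def cam(n):
    c=camera_params(n);return c['mtx'],np.array(c['eye']),R.from_euler('xyz',c['orientation']).as_matrix()
def onplane(n,uv,z):
    K,e,M=cam(n);uv=np.atleast_2d(np.array(uv,float));r=(M@np.linalg.inv(K)@np.c_[uv,np.ones(len(uv))].T).T
    return e+r*((z-e[2])/r[:,2])[:,None]
def cloud(n,d):
    K,e,M=cam(n);v,u=np.mgrid[:d.shape[0],:d.shape[1]]
    r=np.stack([(u-K[0,2])/K[0,0],(v-K[1,2])/K[1,1],np.ones_like(u)],-1)*d[...,None]
    return e+r@M.T
def proj(n,P):
    K,e,M=cam(n);c=(np.atleast_2d(P)-e)@M;c=c@K.T;return c[:,:2]/c[:,2:]
def crop(p,x0,y0,x1,y1,k,fn):
    cv2.imwrite(fn,cv2.resize(np.ascontiguousarray(p[y0:y1,x0:x1,::-1]),None,fx=k,fy=k,interpolation=cv2.INTER_CUBIC))
def rect(W,m,zs=None):
    P=W[m][:,:2].astype(np.float32)*1000
    return cv2.minAreaRect(P)
E
python3 - <<'E'
from h import *
f=np.load('top0.npz');p,d=f['p'],f['d'];W=cloud('top',d)
crop(p,180,140,330,255,5,'pics/c_top1.png')
crop(p,100,160,180,255,6,'pics/c_top2.png')
crop(p,340,150,410,240,6,'pics/c_top3.png')
tab=W[200:205,20:25];print('table z',np.median(W[225:240,100:300,2]))
hsv=cv2.cvtColor(p,cv2.COLOR_RGB2HSV)
# plane-projected color masks
v,u=np.mgrid[:384,:512]
def go(name,mask,z):
    n,l,st,c=cv2.connectedComponentsWithStats(mask.astype(np.uint8))
    for i in range(1,n):
        if st[i,4]>60:
            vv,uu=np.nonzero(l==i);P=onplane('top',np.c_[uu,vv],z)
            print(name,st[i],'mean',P.mean(0).round(4),'rect',cv2.minAreaRect((P[:,:2]*1000).astype(np.float32)),'zmed',np.median(W[l==i][:,2]).round(4))
H,S,V=[hsv[...,i].astype(int) for i in range(3)]
roi=(u>90)&(u<420)&(v>140)&(v<260)
go('green',roi&(H>45)&(H<75)&(S>120),.012)
go('orange',roi&(H<12)&(S>200)&(V>150),.009)
go('white',roi&(S<40)&(V>120),.012)
go('blue',roi&(H>100)&(H<125)&(S>120),.028)
go('dark',roi&(S<60)&(V<110),.028)
E
```

```text
table z 0.0007502550614941761
white [186 155  21  34 452] mean [0.6292 0.1778 0.012 ] rect ((629.5473022460938, 177.62054443359375), (104.27409362792969, 47.0501708984375), 13.159626960754395) zmed 0.011
white [299 218  17  18 108] mean [ 0.4403 -0.1631  0.012 ] rect ((445.2392272949219, -166.34010314941406), (53.290218353271484, 45.28093719482422), 24.907129287719727) zmed 0.0294
white [190 226  12  15 165] mean [0.434  0.1811 0.012 ] rect ((433.6711120605469, 182.03689575195312), (34.65033721923828, 44.1229133605957), 89.27103424072266) zmed 0.0672
blue [351 168   7  59 117] mean [ 0.529  -0.3162  0.028 ] rect ((535.9337768554688, -318.8434143066406), (9.975181579589844, 183.04856872558594), 81.76194763183594) zmed 0.0258
blue [ 356  171   44   61 2083] mean [ 0.5188 -0.3899  0.028 ] rect ((524.9108276367188, -390.04547119140625), (121.48404693603516, 182.58642578125), 82.00655364990234) zmed 0.0038
dark [366 161  13  12 119] mean [ 0.6311 -0.3777  0.028 ] rect ((631.1903076171875, -378.3387756347656), (33.64746856689453, 38.454036712646484), 25.266830444335938) zmed 0.0783
dark [388 160  14  25 149] mean [ 0.6224 -0.451   0.028 ] rect ((612.291748046875, -447.0397033691406), (40.882389068603516, 75.88995361328125), 87.2650146484375) zmed 0.0778
dark [ 105  171   54   77 1611] mean [0.5258 0.3838 0.028 ] rect ((513.62548828125, 378.0091552734375), (224.55303955078125, 140.34559631347656), 7.842921733856201) zmed 0.004
```

Run:
```python
from h import *
f=np.load('top0.npz');p,d=f['p'],f['d'];W=cloud('top',d)
v,u=np.mgrid[:384,:512]
roi=(u>90)&(u<420)&(v>140)&(v<260)
m=roi&(W[...,2]>.006)
n,l,st,c=cv2.connectedComponentsWithStats(m.astype(np.uint8))
for i in range(1,n):
    if st[i,4]>40: print(st[i],c[i].round(1),rect(W,l==i),'z',np.percentile(W[l==i][:,2],[10,50,90,99]).round(4))
```

```text
[293 143  22  51 415] [304.3 164.6] ((561.7894287109375, -120.91184997558594), (131.91632080078125, 312.4929504394531), 57.717193603515625) z [0.0073 0.0105 0.0148 1.1753]
[242 150  22  35 442] [252.3 167. ] ((579.760009765625, -5.326770782470703), (226.45697021484375, 60.830379486083984), 3.4090051651000977) z [0.0086 0.0116 0.0148 1.1753]
[185 155  22  35 436] [195.7 171.5] ((558.04443359375, 131.01882934570312), (281.9692687988281, 77.46055603027344), 35.07728576660156) z [0.0083 0.0112 0.0138 0.0163]
[ 349  156   53   78 1140] [377.4 184.1] ((558.9117431640625, -226.7222137451172), (469.552001953125, 234.52728271484375), 84.44551086425781) z [0.0092 0.0268 0.0785 0.083 ]
[104 170  56  80 660] [129.4 207.8] ((531.1676025390625, 246.9641876220703), (230.34092712402344, 434.85552978515625), 7.876206398010254) z [0.0088 0.0236 0.0286 0.0322]
[110 181  17  62 347] [118.2 206.3] ((533.0471801757812, 236.5880126953125), (195.2830047607422, 413.5501403808594), 7.944848537445068) z [0.0076 0.012  0.0164 0.0195]
[245 211  24  40 463] [256.5 230.2] ((441.0498352050781, -2.3057708740234375), (54.96060562133789, 119.97599792480469), 70.18396759033203) z [0.0127 0.0154 0.0185 0.0468]
[297 218  20  19 295] [306.6 226.7] ((446.9091491699219, -88.99774169921875), (215.29684448242188, 56.24772262573242), 88.8171615600586) z [0.0194 0.0303 0.0355 0.0413]
[190 226  14  17 208] [196.  233.5] ((437.18341064453125, 104.53562927246094), (46.88778305053711, 174.99925231933594), 2.8329946994781494) z [0.0504 0.0669 0.0703 1.0981]
```

View pics/c_top1.png

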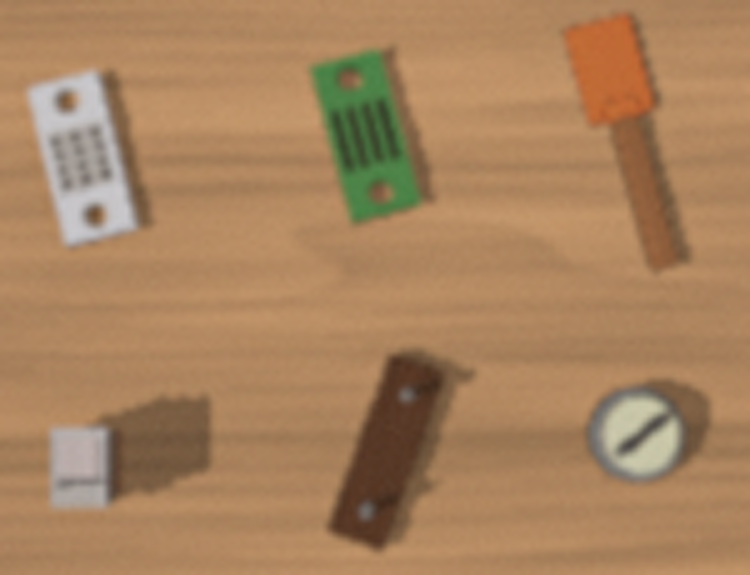

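View pics/c_top2.png

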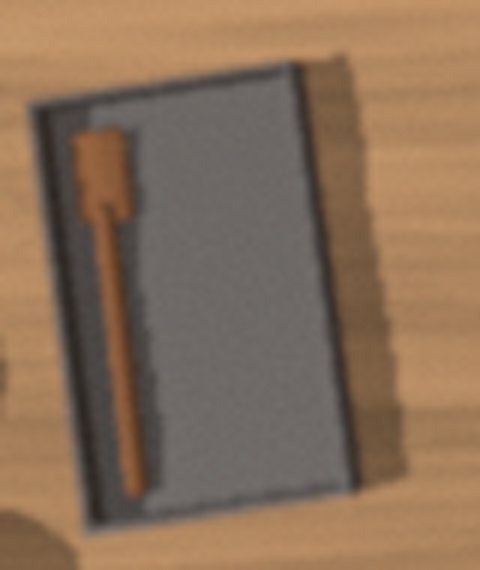

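View pics/c_top3.png

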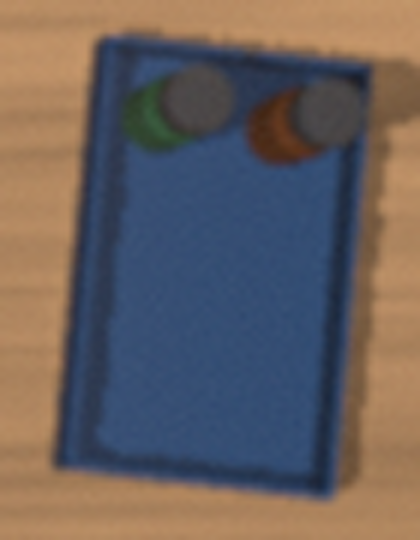

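Run:
```python
from h import *
f=np.load('scene0.npz');p,d=f['p'],f['d']
crop(p,180,140,345,280,5,'pics/c_sc1.png')
f=np.load('top0.npz');p,d=f['p'],f['d'];hsv=cv2.cvtColor(p,cv2.COLOR_RGB2HSV)
for u,v in((252,155),(303,152),(256,230),(245,160),(309,180)):print(hsv[v,u],p[v,u])
```

```text
[ 40 105 122] [106 122  72]
[ 11 184 191] [191 105  53]
[ 12 142  86] [86 57 38]
[ 57 115 129] [ 77 129  71]
[ 12 145 144] [144  96  62]
```

View pics/c_sc1.png

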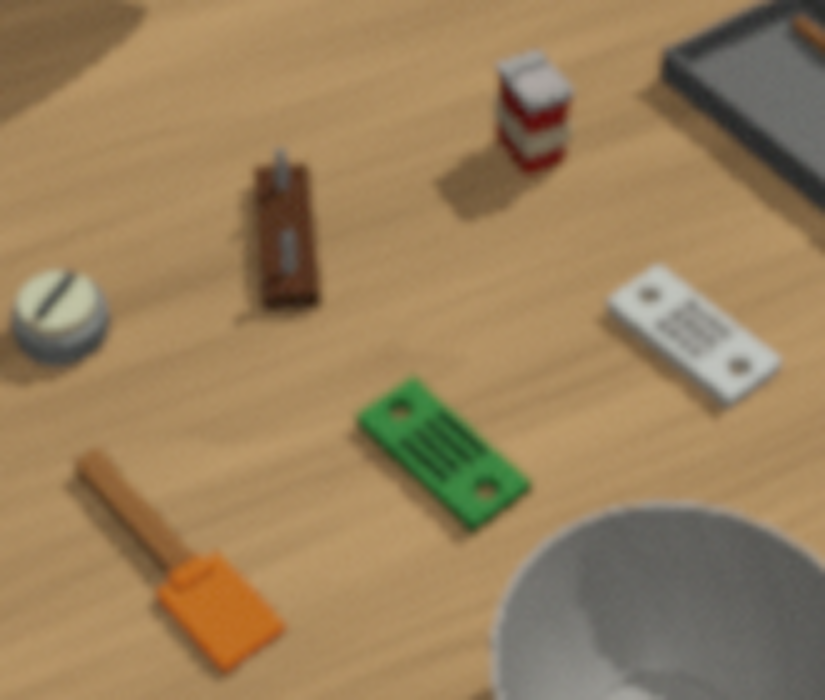

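```bash
cat > fit.py <<'E'
from h import *
from scipy.optimize import least_squares
def cl(L,x0,y0,k): L=np.array(L,float);return (L+.5)/k-.5+[x0,y0]
T=lambda L:cl(L,180,140,5)
S=lambda L:cl(L,180,140,5)
a,b=.052,.023
plate=np.array([[a,b],[a,-b],[-a,-b],[-a,b],[.038,0],[-.038,0]])
def fit(name,obs,x0):
    # obs list of (cam, uv, local xy, z)
    for sel in (['top'],['scene'],['top','scene']):
        o=[q for q in obs if q[0] in sel]
        if not o: continue
        def res(x):
            r=[]
            c,s=np.cos(x[2]),np.sin(x[2]);M=np.array([[c,-s],[s,c]])
            for n,uv,l,z in o:
                P=np.c_[np.array(l)@M.T+x[:2],np.broadcast_to(z,len(l))]
                r.append((proj(n,P)-uv).ravel())
            return np.concatenate(r)
        g=least_squares(res,x0,x_scale=[.01,.01,.1],loss='soft_l1')
        print(name,sel,(g.x[:2]*1000).round(1),g.x[2].round(4),'rms px',np.sqrt(np.mean(res(g.x)**2)).round(2))
    return g.x
if __name__=='__main__':
    # top image: up=+x, left=+y
    fit('white',[('top',T([[27,89],[101,68],[139,229],[67,245],[66,100],[95,215]]),plate,[.012]*4+[.012]*2),
     ('scene',S([[610,300],[658,265],[778,358],[728,400]])[[3,2,1,0]],plate[:4],.012),
     ],[.63,.178,.23])
    fit('green',[('top',T([[311,66],[383,50],[423,205],[353,223],[349,79],[380,192]]),plate,.012),
     ('scene',S([[360,418],[412,379],[528,486],[475,522]])[[3,2,1,0]],plate[:4],.012)],[.63,.02,.23])
    st=np.array([[.06,.019],[.06,-.019],[-.06,-.019],[-.06,.019]])
    fit('stand',[('top',T([[390,354],[443,378],[383,549],[328,529]]),st,.016),
     ('scene',S([[255,170],[306,166],[316,298],[267,300]])[[3,2,1,0]],st,.016)],[.44,-.002,-.35])
    sc=np.array([[.083,.022],[.083,-.022],[.018,-.022],[.018,.022],[-.082,0]])
    fit('scraper',[('top',T([[563,30],[630,13],[657,107],[592,126],[663,269]]),sc,[.0115]*4+[.012]),
     ('scene',S([[226,665],[284,627],[222,553],[158,594],[90,455]]),sc,[.0115]*4+[.012])],[.59,-.13,.23])
    tn=np.array([[.0165,.0235],[.0165,-.0235],[-.0165,-.0235],[-.0165,.0235]])
    fit('tin(x=minor)',[('top',T([[52,428],[108,430],[109,508],[51,506]]),tn[:, ::-1],.069),
     ('scene',S([[500,63],[540,52],[571,90],[535,103]])[[3,2,1,0]],tn[:, ::-1],.069)],[.44,.17,0])
    ry=np.array([[.115,.07],[.115,-.07],[-.115,-.07],[-.115,.07]])
    t2=cl([[30,103],[295,63],[355,490],[88,531]],100,160,6)
    fit('grey',[('top',t2,ry,.028)],[.52,.38,.1])
    t3=cl([[101,40],[372,63],[333,496],[57,467]],340,150,6)
    fit('blue',[('top',t3,ry,.028)],[.52,-.38,-.1])
    sp=cl([[100,130],[135,495],[105,215],[75,175],[130,175]],100,160,6);print('spoon',onplane('top',sp,.014).round(4))
    print('jars',onplane('top',cl([[198,100],[328,112]],340,150,6),.075).round(4))
E
python3 fit.py
```

```text
white ['top'] [629.8 177.9] 0.2292 rms px 0.32
white ['scene'] [627.7 181.3] 1.0204 rms px 10.25
white ['top', 'scene'] [629.7 177.9] 0.2328 rms px 5.63
green ['top'] [640.   -3.2] 0.2331 rms px 0.25
green ['scene'] [641.6  -1. ] 0.9774 rms px 11.23
green ['top', 'scene'] [640.   -3.1] 0.2343 rms px 6.13
stand ['top'] [439.1 -11.1] -0.3643 rms px 0.65
stand ['scene'] [441.4 -13.2] -0.5933 rms px 8.21
stand ['top', 'scene'] [440.  -11.4] -0.3691 rms px 5.47
scraper ['top'] [ 630.7 -171.4] 0.2322 rms px 0.24
scraper ['scene'] [ 628.1 -152.9] 0.426 rms px 11.25
scraper ['top', 'scene'] [ 631.  -170.6] 0.2229 rms px 6.85
tin(x=minor) ['top'] [434.6 173.4] 0.0252 rms px 9.58
tin(x=minor) ['scene'] [435.4 177.6] -1.2603 rms px 1.99
tin(x=minor) ['top', 'scene'] [434.9 177.5] -1.3325 rms px 7.02
grey ['top'] [513.4 378.1] 0.1351 rms px 0.59
grey ['top', 'scene'] [513.4 378.1] 0.1351 rms px 0.59
blue ['top'] [ 544.8 -384.6] -0.1336 rms px 0.64
blue ['top', 'scene'] [ 544.8 -384.6] -0.1336 rms px 0.64
spoon [[0.6023 0.4309 0.014 ]
 [0.4101 0.4122 0.014 ]
 [0.5572 0.4282 0.014 ]
 [0.5787 0.444  0.014 ]
 [0.5781 0.415  0.014 ]]
jars [[ 0.6245 -0.3627  0.075 ]
 [ 0.6171 -0.4278  0.075 ]]
```

```bash
python3 - <<'E'
s=open('fit.py').read()
s=s.replace("    for sel in (['top']","""    from scipy.optimize import linear_sum_assignment as lsa
    c,s_=np.cos(x0[2]),np.sin(x0[2]);M=np.array([[c,-s_],[s_,c]]);ob=[]
    for n,uv,l,z in obs:
        l=np.array(l);Q=proj(n,np.c_[l@M.T+x0[:2],np.broadcast_to(z,len(l))]);
        Q=Q-Q.mean(0)+uv.mean(0)
        i,j=lsa(np.linalg.norm(Q[:,None]-uv[None],axis=-1));ob.append((n,uv[j],l,z))
    obs=ob
    for sel in (['top']""").replace("print(name,sel","print(name,sel[-1],len(sel)")
open('fit.py','w').write(s)
E
python3 fit.py
```

```text
white top 1 [629.8 177.9] 0.2292 rms px 0.32
white scene 1 [629.  180.1] 0.2231 rms px 0.43
white scene 2 [629.6 178.6] 0.2274 rms px 0.44
green top 1 [640.   -3.2] 0.2331 rms px 0.25
green scene 1 [642.2  -1.2] 0.2455 rms px 0.68
green scene 2 [640.7  -2.4] 0.2383 rms px 0.58
stand top 1 [439.1 -11.1] -0.3643 rms px 0.65
stand scene 1 [442.6 -10.8] -0.367 rms px 0.65
stand scene 2 [440.6 -11. ] -0.3654 rms px 0.74
scraper top 1 [ 630.7 -171.4] 0.2322 rms px 0.24
scraper scene 1 [ 634.5 -168.6] 0.2201 rms px 0.8
scraper scene 2 [ 632.2 -170. ] 0.2246 rms px 0.76
tin(x=minor) top 1 [434.6 173.7] -0.0272 rms px 0.21
tin(x=minor) scene 1 [435.1 177.4] -0.0041 rms px 0.52
tin(x=minor) scene 2 [434.9 174.9] -0.0279 rms px 0.56
grey top 1 [513.4 378.1] 0.1351 rms px 0.59
grey scene 2 [513.4 378.1] 0.1351 rms px 0.59
blue top 1 [ 544.8 -384.6] -0.1336 rms px 0.64
blue scene 2 [ 544.8 -384.6] -0.1336 rms px 0.64
spoon [[0.6023 0.4309 0.014 ]
 [0.4101 0.4122 0.014 ]
 [0.5572 0.4282 0.014 ]
 [0.5787 0.444  0.014 ]
 [0.5781 0.415  0.014 ]]
jars [[ 0.6245 -0.3627  0.075 ]
 [ 0.6171 -0.4278  0.075 ]]
```

Camera fits agree to within about 2–4 mm (top/scene calibration bias). Starting the move to the green plate.

Call:
arm_command([
  [[0, 0, 0], [28.5, 38.4, -10], 0.2],
  [[0, 0, 0], [28.5, 38.4, -10], 0.2],
  [[0, 0, 0], [28.5, 38.4, -10], 0.2],
  [[0, 0, 0], [28.5, 38.4, -10], 0.2],
  [[0, 0, 0], [28.5, 38.4, -10], 0.2],
  [[0, 0, 0], [28.5, 38.4, -10], 0.2],
  [[0, 0, 0], [28.5, 38.4, -10], 0.2],
  [[0, 0, 0], [28.5, 38.4, -10], 0.2],
], squeeze=25)

```text
t: 0.9
eef_pos: [0.385, -0.3476, 0.3243]
ee_rot: [3.142, 0.0, -2.908]
force: [2.1, -0.6, 0.6]
width: 0.0701
```

Call:
arm_command([
  [[0, 0, 0], [28.5, 38.4, -10], 0.2],
  [[0, 0, 0], [28.5, 38.4, -10], 0.2],
  [[0, 0, 0], [28.5, 38.4, -10], 0.2],
  [[0, 0, 0], [28.5, 38.4, -10], 0.2],
  [[0, 0, 0], [28.5, 38.4, -10], 0.2],
  [[0, 0, 0], [28.5, 38.4, -10], 0.2],
  [[0, 0, 0], [28.5, 38.4, -10], 0.2],
  [[0, 0, 0], [28.5, 38.4, -10], 0.2],
])

```text
t: 1.7
eef_pos: [0.6131, -0.0403, 0.244]
ee_rot: [3.142, -0.0, -2.908]
force: [1.6, -0.9, 0.2]
width: 0.07
```

Call:
arm_command([
  [[0, 0, 0], [27, 37.5, 0], 0.2],
  [[0, 0, 0], [0, 0, -20], 0.2],
  [[0, 0, 0], [0, 0, -20], 0.2],
  [[0, 0, 0], [0, 0, -12], 0.2],
  [[0, 0, 0], [0, 0, -10], 0.2],
  [[0, 0, 0], [0, 0, 0], 0.2],
])

```text
t: 2.3
eef_pos: [0.6388, -0.0052, 0.1813]
ee_rot: [-3.142, -0.002, -2.908]
force: [0.6, 0.3, 0.2]
width: 0.0702
```

Run:
```python
from h import *
p,d=grab_frame('scene');crop(p,200,120,340,260,5,'pics/g1.png');print(get_state())
```

```text
{'t': 2.35, 'q': array([ 2.96788973e-01,  5.13327989e-01, -3.11814237e-01,  1.65220326e-04,
       -7.46603841e-01, -1.63426948e+00]), 'qd': array([-0.00252936, -0.02039386,  0.01518345,  0.00589985, -0.00711018,
       -0.00160797]), 'joint_efforts': array([ 1.12292769e-01, -6.02159142e+01,  2.04859185e+01,  4.85063642e+00,
        2.86559894e-02, -5.27043157e-04]), 'eef_pos': array([ 0.63923575, -0.00510023,  0.1823623 ]), 'ee_rot': array([-3.14142054e+00, -9.40723367e-04, -2.90815558e+00]), 'force': array([-0.59018684, -0.50349264,  0.40519329]), 'moment': array([ 0.01580312, -0.04361834,  0.00458104]), 'width': 0.07018871797855573}
```

View pics/g1.png

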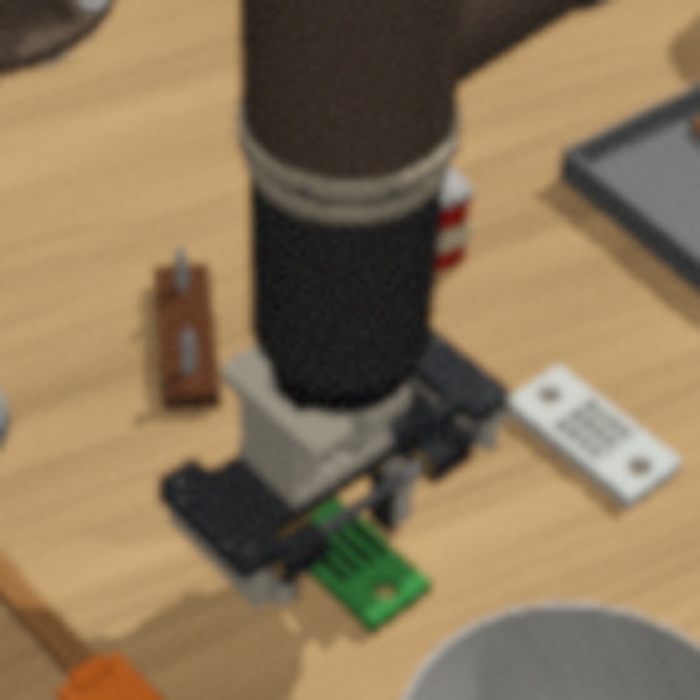

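The jaws straddle the green plate around its middle, so I'm closing.

Call:
arm_command([
  [[0, 0, 0], [0, 0, 0], 1],
  [[0, 0, 0], [0, 0, 0], 1],
  [[0, 0, 0], [0, 0, 0], 1],
  [[0, 0, 0], [0, 0, 0], 1],
  [[0, 0, 0], [0, 0, 0], 1],
  [[0, 0, 0], [0, 0, 0], 1],
])

```text
t: 2.95
eef_pos: [0.6396, -0.0046, 0.1833]
ee_rot: [-3.141, 0.001, -2.908]
force: [-1.5, 0.7, 5.8]
width: 0.0453
```

Call:
arm_command([
  [[0, 0, 0], [0, 0, 25], 1],
  [[0, 0, 0], [0, 0, 50], 1],
  [[0, 0, -0.1], [-33.4, -1.3, 5], 1],
  [[0, 0, -0.1], [-33.4, -1.3, 0], 1],
  [[0, 0, -0.1], [-33.4, -1.3, 0], 1],
  [[0, 0, -0.1], [-33.4, -1.3, 0], 1],
  [[0, 0, -0.1], [-33.4, -1.3, 0], 1],
  [[0, 0, -0.098], [-33.4, -1.3, 0], 1],
])

```text
t: 3.75
eef_pos: [0.4374, -0.0128, 0.2624]
ee_rot: [-3.141, -0.0, 2.773]
force: [0.2, 0.7, -0.3]
width: 0.0456
```

Call:
arm_command([
  [[0, 0, 0], [0, 0, 0], 1],
  [[0, 0, 0], [0, 0, 0], 1],
])

```text
t: 3.95
eef_pos: [0.4385, -0.0125, 0.2631]
ee_rot: [3.141, 0.001, 2.779]
force: [1.3, 1.2, -0.6]
width: 0.0455
```

Run:
```python
from h import *
p,d=grab_frame('scene');crop(p,200,130,310,230,7,'pics/g2.png')
p,d=grab_frame('top');crop(p,210,190,300,260,8,'pics/g2t.png')
s=get_state();print(s['eef_pos'],s['ee_rot'],s['t'])
```

```text
[ 0.43970467 -0.01228115  0.2629304 ] [3.14098279e+00 8.73069107e-04 2.77833367e+00] 4.05
```

View pics/g2.png

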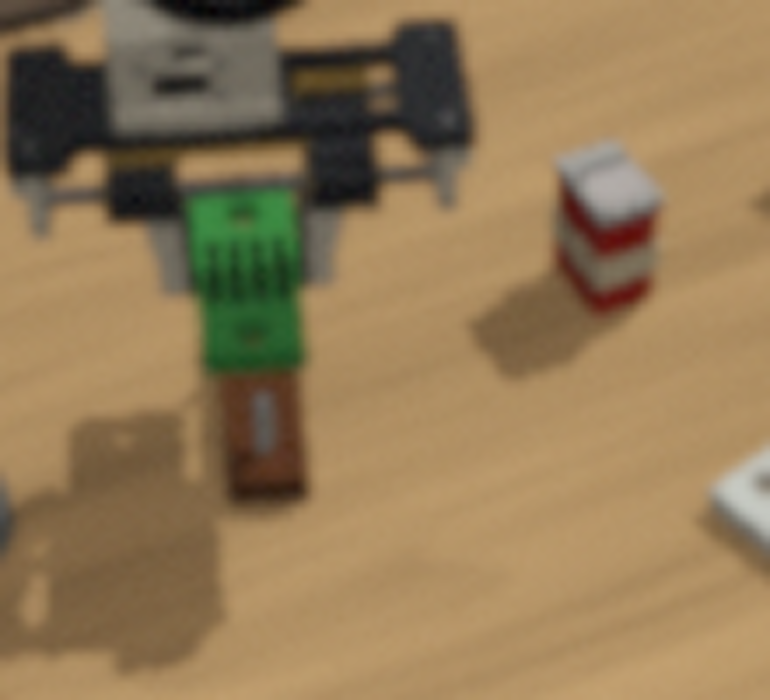

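View pics/g2t.png

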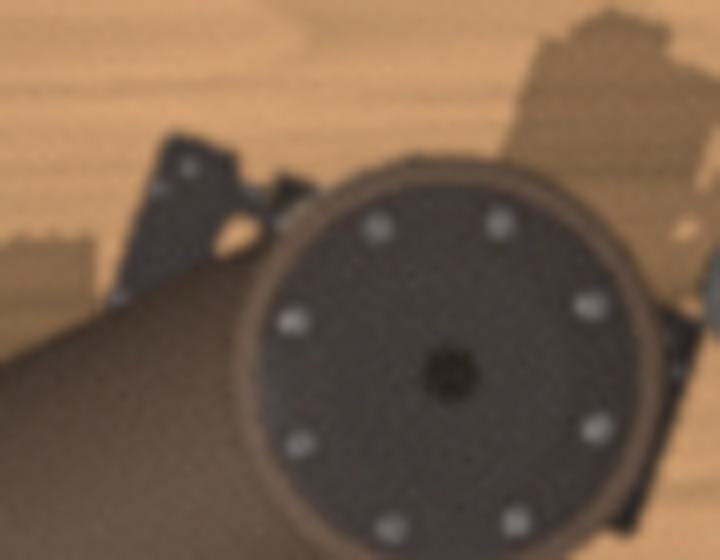

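```bash
cat > f2.py <<'E'
from fit import *
G=lambda L:cl(L,200,130,7)
h=np.array([[-.038,0],[.038,0]])
fit('g holes',[('scene',G([[243,212],[254,332]]),h,.0917)],[.44,-.01,-.365])
fit('g corners',[('scene',G([[187,194],[300,191],[303,348],[207,350]]),plate[:4],.0917)],[.44,-.01,-.365])
# stand from this view: visible post bottoms/tips, near corners
fit('posts scene0',[('scene',S([[283,188],[289,270]]),h,.016)],[.44,-.01,-.365])
fit('tips scene0',[('scene',S([[281,152],[287,231]]),h,.052)],[.44,-.01,-.365])
fit('tips top0',[('top',T([[406,396],[366,512]]),h,.050)],[.44,-.01,-.365])
st=np.array([[.06,.019],[.06,-.019]])
E
python3 f2.py
```

```text
g holes scene 1 [439.7 -11.7] -0.3593 rms px 0.18
g holes scene 2 [439.7 -11.7] -0.3593 rms px 0.18
g corners scene 1 [438.3 -10.7] -0.381 rms px 0.65
g corners scene 2 [438.3 -10.7] -0.381 rms px 0.65
posts scene0 scene 1 [440.2  -9.6] -0.3733 rms px 0.09
posts scene0 scene 2 [440.2  -9.6] -0.3733 rms px 0.09
tips scene0 scene 1 [441.9 -10.1] -0.3722 rms px 0.32
tips scene0 scene 2 [441.9 -10.1] -0.3722 rms px 0.32
tips top0 top 1 [438.7 -10.1] -0.3554 rms px 0.17
tips top0 scene 2 [438.7 -10.1] -0.3554 rms px 0.17
```

Call:
arm_command([
  [[0, 0, 0], [1.3, 1.2, -10], 1],
  [[0, 0, 0], [0, 0, -10], 1],
  [[0, 0, 0], [0, 0, -6], 1],
  [[0, 0, 0], [0, 0, -4], 1],
  [[0, 0, 0], [0, 0, -4], 1],
  [[0, 0, 0], [0, 0, -4], 1],
  [[0, 0, 0], [0, 0, -4], 1],
  [[0, 0, 0], [0, 0, -4], 1],
])

```text
t: 4.85
eef_pos: [0.4403, -0.0113, 0.2165]
ee_rot: [3.141, 0.0, 2.777]
force: [0.4, 0.2, -1.1]
width: 0.0457
```

Run:
```python
from h import *
p,d=grab_frame('scene');crop(p,200,130,290,220,8,'pics/g3.png')
s=get_state();print(s['eef_pos'],s['ee_rot'],s['t'],s['force'],s['moment'])
```

```text
[ 0.44006823 -0.01136698  0.21592567] [-3.14132498e+00 -4.43300941e-04  2.77728147e+00] 4.9 [-0.0461072   0.68256501 -1.43656354] [0.00180719 0.01577839 0.01777326]
```

View pics/g3.png

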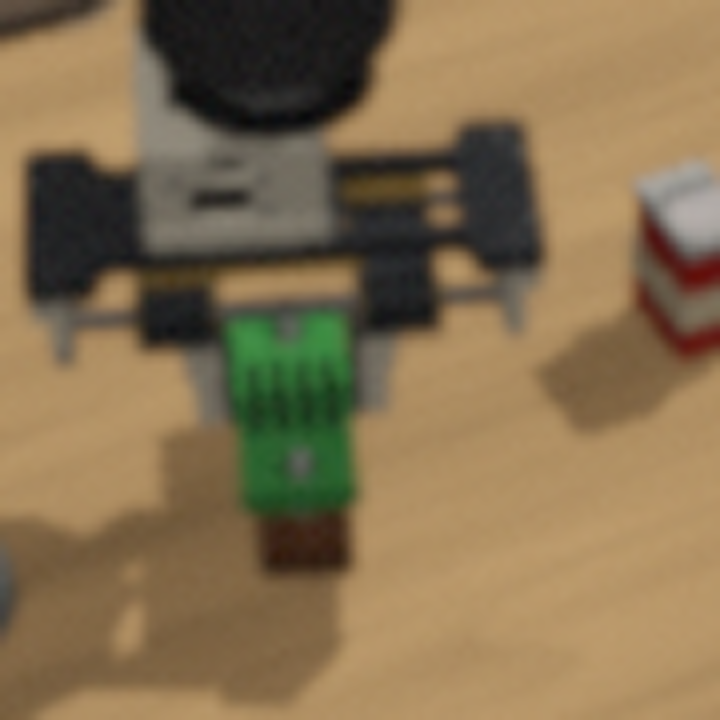

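Both post tips show in the plate's holes, at (290,330) and (300,460), with no side force. Lowering the rest of the way.

Call:
arm_command([
  [[0, 0, 0], [0, 0, -5], 1],
  [[0, 0, 0], [0, 0, -5], 1],
  [[0, 0, 0], [0, 0, -4], 1],
  [[0, 0, 0], [0, 0, -2], 1],
  [[0, 0, 0], [0, 0, 0], 1],
])

```text
t: 5.4
eef_pos: [0.4402, -0.0114, 0.2003]
ee_rot: [-3.141, -0.0, 2.777]
force: [-0.2, -0.9, -0.2]
width: 0.0457
```

Call:
arm_command([
  [[0, 0, 0], [0, 0, -1], 1],
  [[0, 0, 0], [0, 0, -1], 1],
  [[0, 0, 0], [0, 0, 0], 1],
])

```text
t: 5.7
eef_pos: [0.4404, -0.0113, 0.1993]
ee_rot: [3.141, 0.0, 2.778]
force: [-2.5, 0.3, 7.5]
width: 0.0454
```

Call:
arm_command([
  [[0, 0, 0], [0, 0, 0], 0.25],
  [[0, 0, 0], [0, 0, 0], 0.25],
  [[0, 0, 0], [0, 0, 0], 0.25],
  [[0, 0, 0], [0, 0, 20], 0.25],
  [[0, 0, 0], [0, 0, 40], 0.25],
  [[0, 0, 0.12], [20, 20, 0], 0.25],
  [[0, 0, 0.12], [30, 30, 0], 0.25],
  [[0, 0, 0.12], [30, 30, 0], 0.25],
])

```text
t: 6.5
eef_pos: [0.521, 0.0694, 0.2595]
ee_rot: [3.141, 0.002, -3.142]
force: [0.1, -1.2, 0.0]
width: 0.0655
```

Call:
arm_command([
  [[0, 0, 0.12], [30, 30, 0], 0.25],
  [[0, 0, 0.114], [30, 30, 0], 0.25],
  [[0, 0, 0], [30, 30, 0], 0.25],
  [[0, 0, 0], [19, 17.8, 0], 0.25],
  [[0, 0, 0], [0, 0, -30], 0.25],
  [[0, 0, 0], [0, 0, 0], 0.25],
])

```text
t: 7.1
eef_pos: [0.628, 0.1763, 0.2244]
ee_rot: [-3.14, -0.007, -2.912]
force: [-1.6, -0.3, -0.6]
width: 0.0658
```

Run:
```python
from h import *
p,d=grab_frame('scene');crop(p,200,120,360,260,5,'pics/w1.png')
s=get_state();print(s['eef_pos'],s['ee_rot'],s['t'],s['force'],s['moment'])
```

```text
[0.62829298 0.17603043 0.22635279] [-3.14021741 -0.00519756 -2.91206148] 7.15 [-0.7096278   0.32139317  1.09714702] [-0.03641907  0.02317575  0.00250053]
```

View pics/w1.png

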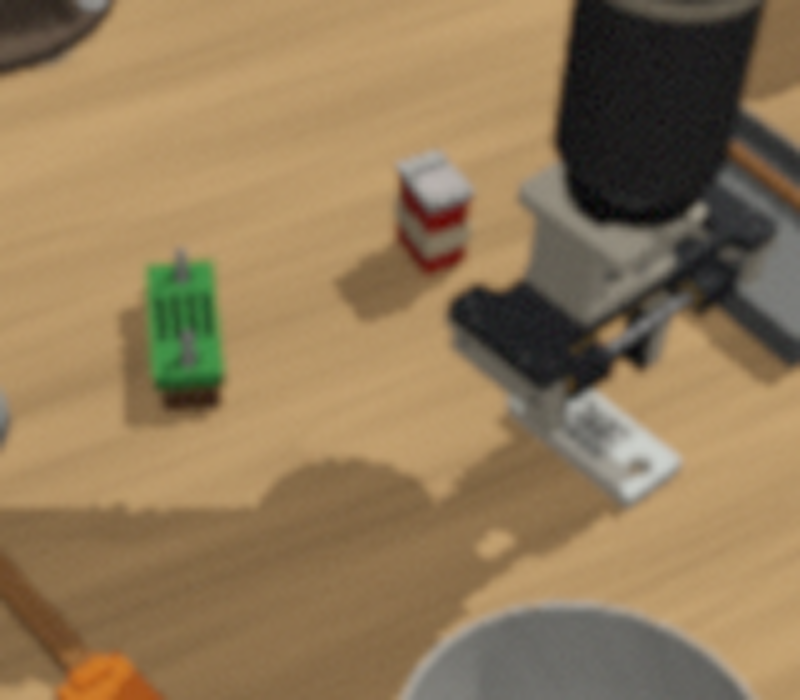

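Call:
arm_command([
  [[0, 0, 0], [1, 0.4, -20], 0.25],
  [[0, 0, 0], [0, 0, -15], 0.25],
  [[0, 0, 0], [0, 0, -10], 0.25],
  [[0, 0, 0], [0, 0, 0], 1],
  [[0, 0, 0], [0, 0, 0], 1],
  [[0, 0, 0], [0, 0, 0], 1],
  [[0, 0, 0], [0, 0, 0], 1],
  [[0, 0, 0], [0, 0, 0], 1],
])

```text
t: 7.95
eef_pos: [0.6306, 0.1771, 0.1846]
ee_rot: [3.141, 0.001, -2.912]
force: [-0.2, 0.1, 4.2]
width: 0.0453
```

Call:
arm_command([
  [[0, 0, 0], [0, 0, 0], 1],
  [[0, 0, 0], [0, 0, 0], 1],
])

```text
t: 8.15
eef_pos: [0.6306, 0.1771, 0.1845]
ee_rot: [3.141, 0.001, -2.911]
force: [-1.2, 0.1, 5.9]
width: 0.0456
```

Call:
arm_command([
  [[0, 0, 0], [0, 0, 25], 1],
  [[0, 0, 0], [0, 0, 50], 1],
  [[0, 0, -0.1], [-31.6, -31.4, 5], 1],
  [[0, 0, -0.1], [-31.6, -31.4, 0], 1],
  [[0, 0, -0.1], [-31.6, -31.4, 0], 1],
  [[0, 0, -0.1], [-31.6, -31.4, 0], 1],
  [[0, 0, -0.1], [-31.6, -31.4, 0], 1],
  [[0, 0, -0.094], [-31.6, -31.4, 0], 1],
])

```text
t: 8.95
eef_pos: [0.439, -0.0127, 0.2635]
ee_rot: [3.142, -0.0, 2.773]
force: [0.3, -1.4, -0.3]
width: 0.0457
```

Call:
arm_command([
  [[0, 0, 0], [0, 0, 0], 1],
  [[0, 0, 0], [0, 0, 0], 1],
])

```text
t: 9.15
eef_pos: [0.4401, -0.0122, 0.2641]
ee_rot: [3.141, 0.001, 2.777]
force: [1.2, 0.4, -0.7]
width: 0.0453
```

Run:
```python
from h import *
p,d=grab_frame('scene');crop(p,200,130,310,230,7,'pics/w2.png')
s=get_state();print(s['eef_pos'],s['ee_rot'],s['t'])
```

```text
[ 0.44092759 -0.01155811  0.2640943 ] [3.14072470e+00 1.04091199e-03 2.77758628e+00] 9.2
```

View pics/w2.png

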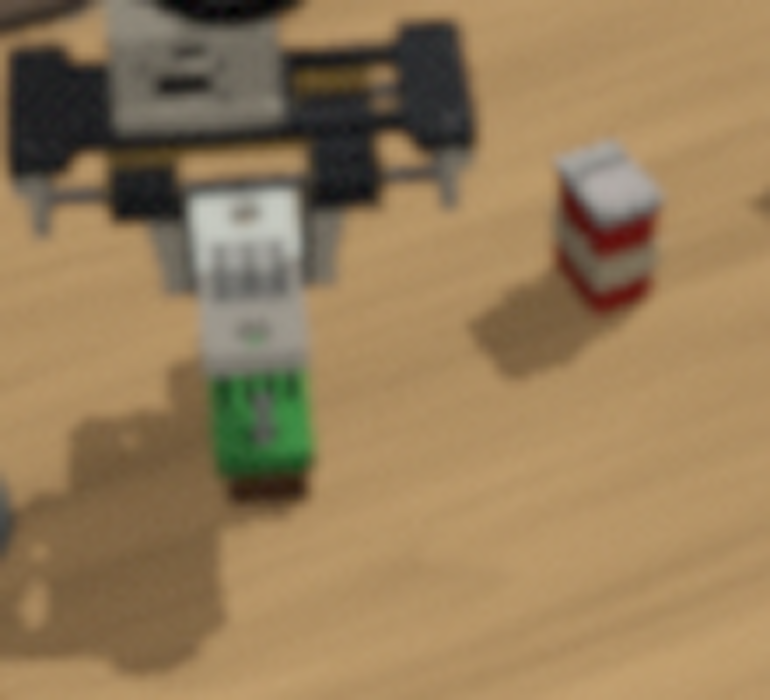

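White plate sits in the same pixel place over the posts as the green did: holes at (245,212) and (254,332). Lowering.

Call:
arm_command([
  [[0, 0, 0], [0.7, 0.4, -12], 1],
  [[0, 0, 0], [0, 0, -10], 1],
  [[0, 0, 0], [0, 0, -4], 1],
  [[0, 0, 0], [0, 0, -4], 1],
  [[0, 0, 0], [0, 0, -4], 1],
  [[0, 0, 0], [0, 0, -4], 1],
  [[0, 0, 0], [0, 0, 0], 1],
])

```text
t: 9.9
eef_pos: [0.4412, -0.0111, 0.2252]
ee_rot: [-3.141, -0.001, 2.777]
force: [-0.6, -0.4, -0.7]
width: 0.0452
```

Run:
```python
from h import *
p,d=grab_frame('scene');crop(p,200,130,290,220,8,'pics/w3.png')
s=get_state();print(s['eef_pos'],s['ee_rot'],s['t'],s['force'],s['moment'])
```

```text
[ 0.44133068 -0.01112064  0.225506  ] [-3.14128815e+00 -2.77359117e-04  2.77744410e+00] 9.95 [ 0.54955421  0.28340073 -0.67578605] [-0.02850978  0.01366814 -0.02018331]
```

View pics/w3.png

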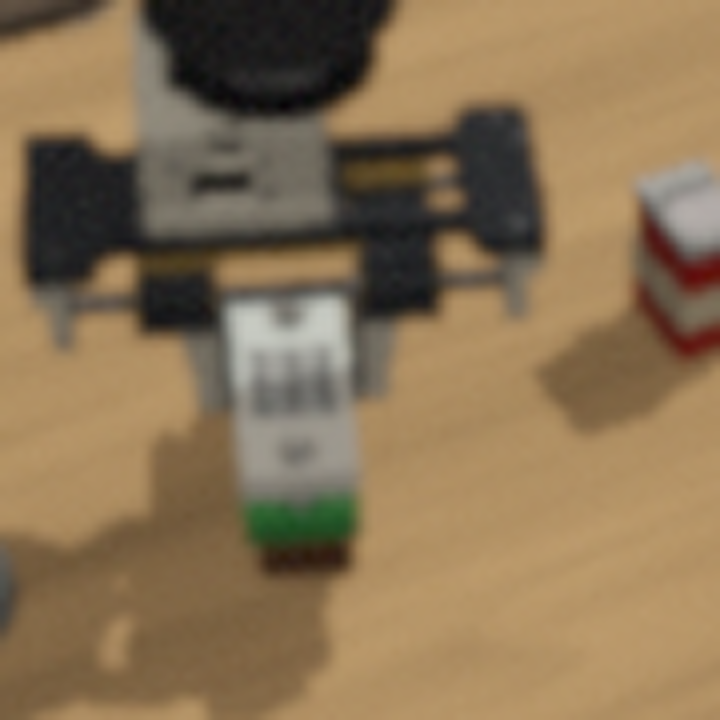

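Post tips appear within both holes, at (290,315) and (297,450), and there is no contact force.

Call:
arm_command([
  [[0, 0, 0], [0, 0, -4], 1],
  [[0, 0, 0], [0, 0, -4], 1],
  [[0, 0, 0], [0, 0, -3], 1],
  [[0, 0, 0], [0, 0, -1], 1],
  [[0, 0, 0], [0, 0, -1], 1],
  [[0, 0, 0], [0, 0, 0], 1],
])

```text
t: 10.55
eef_pos: [0.4414, -0.0111, 0.2126]
ee_rot: [-3.142, -0.0, 2.777]
force: [1.0, 1.1, -0.7]
width: 0.0452
```

Call:
arm_command([
  [[0, 0, 0], [0, 0, -1], 1],
  [[0, 0, 0], [0, 0, -1], 1],
  [[0, 0, 0], [0, 0, 0], 1],
])

```text
t: 10.85
eef_pos: [0.4415, -0.0111, 0.2122]
ee_rot: [3.141, 0.001, 2.778]
force: [-7.8, 0.7, 23.6]
width: 0.0456
```

Call:
arm_command([
  [[0, 0, 0], [0, 0, 0], 0.25],
  [[0, 0, 0], [0, 0, 0], 0.25],
  [[0, 0, 0], [0, 0, 0], 0.25],
  [[0, 0, 0], [0, 0, 20], 0.25],
  [[0, 0, 0], [0, 0, 45], 0.25],
  [[0, 0, 0.12], [-1.4, 35, 10], 0.25],
  [[0, 0, 0.12], [-2, 40, 0], 0.25],
  [[0, 0, 0.096], [-2, 40, 0], 0.25],
])

```text
t: 11.65
eef_pos: [0.4358, 0.1049, 0.2863]
ee_rot: [3.14, 0.001, 3.117]
force: [1.0, -0.5, -1.2]
width: 0.0658
```

Call:
arm_command([
  [[0, 0, 0], [-1, 40, 0], 0.25],
  [[0, 0, 0], [0, 30, 0], 0.25],
  [[0, 0, 0], [0, 0, 0], 0.25],
  [[0, 0, 0], [0, 0, 0], 0.25],
])

```text
t: 12.05
eef_pos: [0.4347, 0.1744, 0.2853]
ee_rot: [-3.141, -0.001, 3.115]
force: [-0.5, 0.6, -0.3]
width: 0.0653
```

Run:
```python
from h import *
p,d=grab_frame('scene');crop(p,200,100,340,220,5,'pics/t1.png')
s=get_state();print(s['eef_pos'],s['ee_rot'],s['t'],s['force'],s['width'])
```

```text
[0.43470907 0.17376648 0.28526722] [-3.14096445e+00 -8.02092068e-04  3.11383984e+00] 12.1 [ 0.41626148 -0.43059103 -0.15750693] 0.06543105511092889
```

View pics/t1.png

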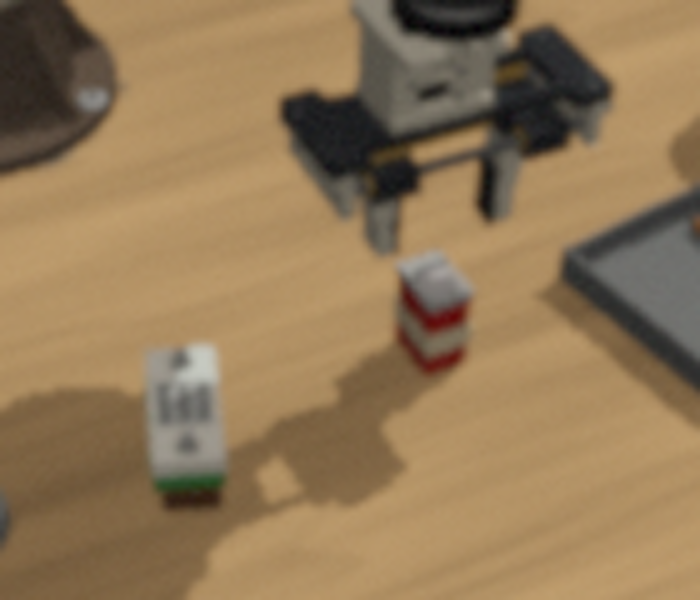

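White plate rests fully on the green at (185,420) with the posts poking through. The gripper is above the tin, descending.

Call:
arm_command([
  [[0, 0, 0], [0, 0.3, -30], 0.25],
  [[0, 0, 0], [0, 0, -30], 0.25],
  [[0, 0, 0], [0, 0, -18], 0.25],
  [[0, 0, 0], [0, 0, 0], 0.25],
  [[0, 0, 0], [0, 0, 0], 1],
  [[0, 0, 0], [0, 0, 0], 1],
  [[0, 0, 0], [0, 0, 0], 1],
  [[0, 0, 0], [0, 0, 0], 1],
])

```text
t: 12.9
eef_pos: [0.4352, 0.1743, 0.2085]
ee_rot: [3.14, 0.001, 3.113]
force: [-0.3, 0.6, -0.1]
width: 0.0391
```

Call:
arm_command([
  [[0, 0, 0], [0, 0, 0], 1],
  [[0, 0, 0], [0, 0, 0], 1],
  [[0, 0, 0], [0, 0, 0], 1],
])

```text
t: 13.2
eef_pos: [0.4352, 0.1745, 0.2082]
ee_rot: [3.141, 0.001, 3.114]
force: [-1.6, 0.4, 6.1]
width: 0.0328
```

Call:
arm_command([
  [[0, 0, 0], [0, 0, 20], 1],
  [[0, 0, 0], [0, 0, 40], 1],
  [[0, 0, 0], [5, -20, 25], 1],
  [[0, 0, -0.02], [5, -41, 0], 1],
  [[0, 0, -0.02], [5, -41, 0], 1],
  [[0, 0, -0.02], [5, -41, 0], 1],
  [[0, 0, -0.02], [5, -41, 0], 1],
  [[0, 0, -0.026], [5, -41, 0], 1],
])

```text
t: 14.0
eef_pos: [0.4646, -0.0524, 0.2926]
ee_rot: [3.141, -0.0, 3.007]
force: [1.2, 0.3, -0.9]
width: 0.0327
```

Call:
arm_command([
  [[0, 0, 0], [5, -41, 0], 1],
  [[0, 0, 0], [5, -41, 0], 1],
  [[0, 0, 0], [5, -41, 0], 1],
  [[0, 0, 0], [5, -41, 0], 1],
  [[0, 0, 0], [5, -41, 0], 1],
  [[0, 0, 0], [5, -41, 0], 1],
  [[0, 0, 0], [5, -41, 0], 1],
  [[0, 0, 0], [0, -20, 0], 1],
])

```text
t: 14.8
eef_pos: [0.4999, -0.3607, 0.2918]
ee_rot: [-3.142, -0.001, 3.006]
force: [-0.0, 0.2, -1.3]
width: 0.0327
```

Call:
arm_command([
  [[0, 0, 0], [0, -20, 0], 1],
  [[0, 0, 0], [0, 0, 0], 1],
  [[0, 0, 0], [0, 0, 0], 1],
])

```text
t: 15.1
eef_pos: [0.4995, -0.378, 0.2919]
ee_rot: [3.141, -0.001, 3.006]
force: [0.8, 0.4, -0.3]
width: 0.0325
```

Run:
```python
from h import *
p,d=grab_frame('scene');crop(p,60,140,220,310,4,'pics/t2.png')
s=get_state();print(s['eef_pos'],s['ee_rot'],s['t'],s['force'],s['width'])
```

```text
[ 0.49963496 -0.3774863   0.29210391] [ 3.14107304e+00 -1.07188983e-03  3.00697687e+00] 15.15 [-0.07747777  0.31421265 -0.58151119] 0.032573627824673525
```

View pics/t2.png

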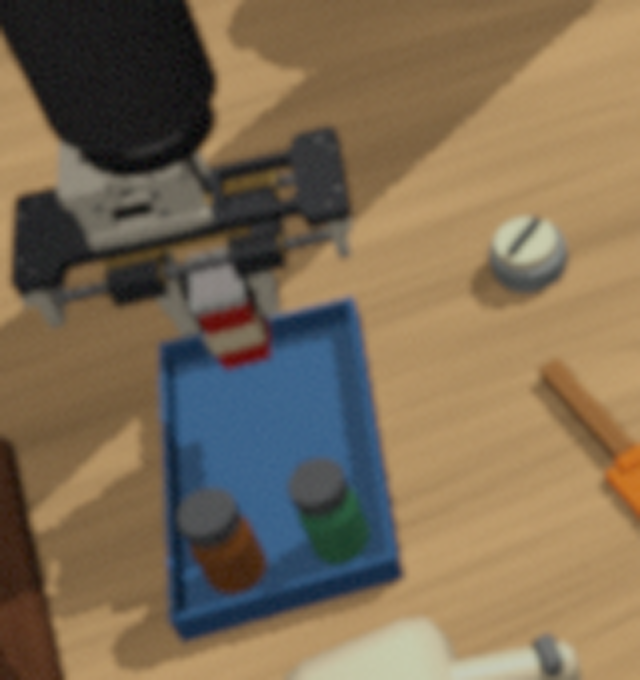

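Held tin at (235,315) hangs level over the empty half. Jars are at (220,540) and (330,510). Lowering.

Call:
arm_command([
  [[0, 0, 0], [0, -0.5, -25], 1],
  [[0, 0, 0], [0, 0, -25], 1],
  [[0, 0, 0], [0, 0, -15], 1],
  [[0, 0, 0], [0, 0, -9], 1],
  [[0, 0, 0], [0, 0, -3], 1],
  [[0, 0, 0], [0, 0, -1.5], 1],
  [[0, 0, 0], [0, 0, -1], 1],
  [[0, 0, 0], [0, 0, 0], 1],
])

```text
t: 15.95
eef_pos: [0.5002, -0.3783, 0.2139]
ee_rot: [-3.141, 0.001, 3.008]
force: [0.3, 1.2, -1.1]
width: 0.0329
```

Call:
arm_command([
  [[0, 0, 0], [0, 0, -1], 1],
  [[0, 0, 0], [0, 0, -0.5], 1],
  [[0, 0, 0], [0, 0, 0], 1],
  [[0, 0, 0], [0, 0, 0], 1],
])

```text
t: 16.35
eef_pos: [0.5001, -0.3784, 0.2122]
ee_rot: [-3.141, 0.001, 3.008]
force: [-1.3, 0.9, 5.1]
width: 0.0328
```

Call:
arm_command([
  [[0, 0, 0], [0, 0, 0], 0.35],
  [[0, 0, 0], [0, 0, 0], 0.35],
  [[0, 0, 0], [0, 0, 0], 0.35],
  [[0, 0, 0], [0, 0, 15], 0.35],
  [[0, 0, 0], [0, 0, 35], 0.35],
  [[0, 0, 0], [0, 0, 40], 0.35],
  [[0, 0, 0.1], [26, 41.5, 0], 0.5],
  [[0, 0, 0.1], [26, 41.5, 0], 0.5],
])

```text
t: 17.15
eef_pos: [0.5522, -0.2955, 0.3033]
ee_rot: [-3.141, 0.003, -3.075]
force: [1.3, 0.0, -1.3]
width: 0.0466
```

Call:
arm_command([
  [[0, 0, 0.1], [26, 41.5, 0], 0.5],
  [[0, 0, 0.061], [26, 41.5, 0], 0.5],
  [[0, 0, 0], [27, 41, 0], 0.5],
  [[0, 0, 0], [0, 0, -40], 0.5],
  [[0, 0, 0], [0, 0, -40], 0.5],
  [[0, 0, 0], [0, 0, 0], 0.5],
])

```text
t: 17.75
eef_pos: [0.6286, -0.1706, 0.2159]
ee_rot: [3.138, -0.01, -2.915]
force: [-1.3, 0.3, -0.1]
width: 0.0437
```

Run:
```python
from h import *
p,d=grab_frame('scene');crop(p,60,140,280,290,3.6,'pics/s1.png')
s=get_state();print(s['eef_pos'],s['ee_rot'],s['t'],s['force'],s['width'])
```

```text
[ 0.62992061 -0.17117317  0.21916563] [ 3.14024264 -0.00606406 -2.9146898 ] 17.8 [1.09199231 0.67466805 1.33643587] 0.04367627793109413
```

View pics/s1.png

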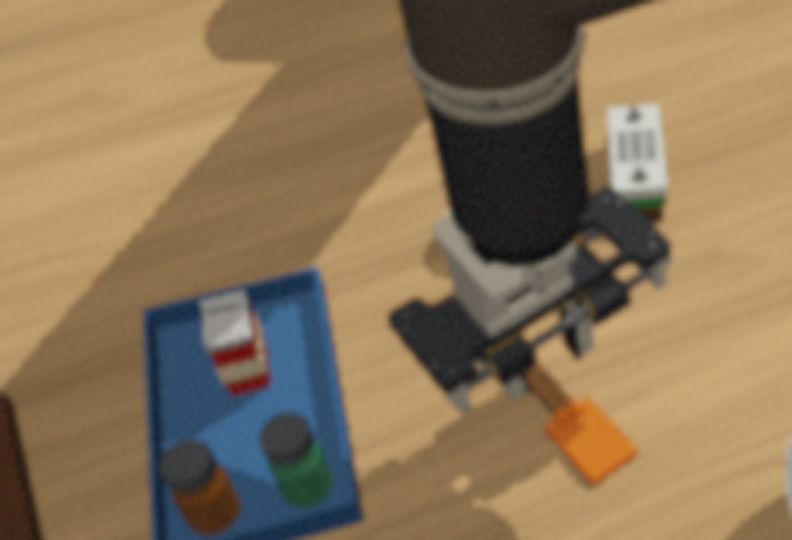

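The tin stands in the tray at (235,345) and the jars are still up. The jaws straddle the scraper handle, so I'm lowering and gripping.

Call:
arm_command([
  [[0, 0, 0], [0, 0, -20], 0.5],
  [[0, 0, 0], [0, 0, -14], 0.5],
  [[0, 0, 0], [0, 0, -6], 0.5],
  [[0, 0, 0], [0, 0, 0], 1],
  [[0, 0, 0], [0, 0, 0], 1],
  [[0, 0, 0], [0, 0, 0], 1],
  [[0, 0, 0], [0, 0, 0], 1],
  [[0, 0, 0], [0, 0, 0], 1],
])

```text
t: 18.6
eef_pos: [0.6312, -0.1713, 0.1825]
ee_rot: [-3.141, 0.001, -2.914]
force: [-0.9, 0.2, 4.1]
width: 0.0179
```

Call:
arm_command([
  [[0, 0, 0], [0, 0, 0], 1],
  [[0, 0, 0], [0, 0, 0], 1],
  [[0, 0, 0], [0, 0, 0], 1],
])

```text
t: 18.9
eef_pos: [0.6312, -0.1713, 0.1825]
ee_rot: [-3.141, 0.001, -2.914]
force: [-1.4, 0.4, 6.2]
width: 0.018
```

Call:
arm_command([
  [[0, 0, 0], [0, 0, 20], 1],
  [[0, 0, 0], [0, 0, 45], 1],
  [[0, 0, 0], [-4.6, 20, 15], 1],
  [[0, 0, -0.02], [-10, 43, 0], 1],
  [[0, 0, -0.02], [-10, 43, 0], 1],
  [[0, 0, -0.02], [-10, 43, 0], 1],
  [[0, 0, -0.02], [-10, 43, 0], 1],
  [[0, 0, -0.013], [-10, 43, 0], 1],
])

```text
t: 19.7
eef_pos: [0.5755, 0.0652, 0.2615]
ee_rot: [3.141, -0.0, -3.009]
force: [1.2, 0.2, -0.7]
width: 0.0175
```

Call:
arm_command([
  [[0, 0, 0], [-10, 43, 0], 1],
  [[0, 0, 0], [-10, 43, 0], 1],
  [[0, 0, 0], [-10, 43, 0], 1],
  [[0, 0, 0], [-10, 43, 0], 1],
  [[0, 0, 0], [-10, 43, 0], 1],
  [[0, 0, 0], [-10, 43, 0], 1],
  [[0, 0, 0], [0, 34, 0], 1],
  [[0, 0, 0], [0, 0, 0], 1],
])

```text
t: 20.5
eef_pos: [0.5159, 0.3598, 0.2614]
ee_rot: [3.141, 0.001, -3.004]
force: [0.5, -0.5, -1.1]
width: 0.0176
```

Run:
```python
from h import *
p,d=grab_frame('scene');crop(p,280,100,420,220,5,'pics/s2.png')
s=get_state();print(s['eef_pos'],s['ee_rot'],s['t'],s['force'],s['width'])
```

```text
[0.5157696  0.35780518 0.26106093] [-3.14143805e+00 -3.28189098e-04 -3.00516882e+00] 20.55 [-0.54628297 -0.44647724 -0.63315544] 0.01758028423234071
```

View pics/s2.png

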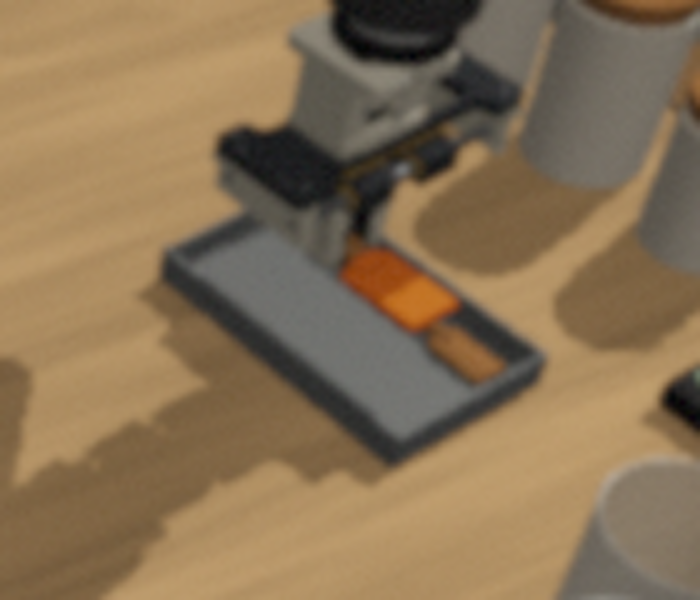

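Call:
arm_command([
  [[0, 0, 0], [0, -1, -25], 1],
  [[0, 0, 0], [0, 0, -20], 1],
  [[0, 0, 0], [0, 0, -15], 1],
  [[0, 0, 0], [0, 0, -8], 1],
  [[0, 0, 0], [0, 0, -4], 1],
  [[0, 0, 0], [0, 0, 0], 1],
])

```text
t: 21.15
eef_pos: [0.5165, 0.3543, 0.1895]
ee_rot: [-3.141, -0.0, -3.008]
force: [-0.7, 0.1, 0.2]
width: 0.0175
```

Call:
arm_command([
  [[0, 0, 0], [0, 0, -1.5], 1],
  [[0, 0, 0], [0, 0, -1], 1],
  [[0, 0, 0], [0, 0, 0], 1],
])

```text
t: 21.45
eef_pos: [0.5164, 0.3548, 0.1876]
ee_rot: [3.141, 0.001, -3.008]
force: [0.9, -0.3, -0.8]
width: 0.0177
```

Call:
arm_command([
  [[0, 0, 0], [0, 0, -0.8], 1],
  [[0, 0, 0], [0, 0, -0.7], 1],
  [[0, 0, 0], [0, 0, 0], 1],
])

```text
t: 21.75
eef_pos: [0.5164, 0.3548, 0.1865]
ee_rot: [3.141, 0.001, -3.007]
force: [-2.1, -1.2, 5.0]
width: 0.0176
```

Run:
```python
from h import *
p,d=grab_frame('scene');crop(p,280,100,420,220,5,'pics/s3.png')
s=get_state();print(s['eef_pos'],s['ee_rot'],s['t'],s['force'],s['width'])
```

```text
[0.51640393 0.3548332  0.18647003] [ 3.14127210e+00  5.89133305e-04 -3.00741349e+00] 21.8 [-2.71379273 -0.17597718  5.09339856] 0.017364087914871436
```

View pics/s3.png

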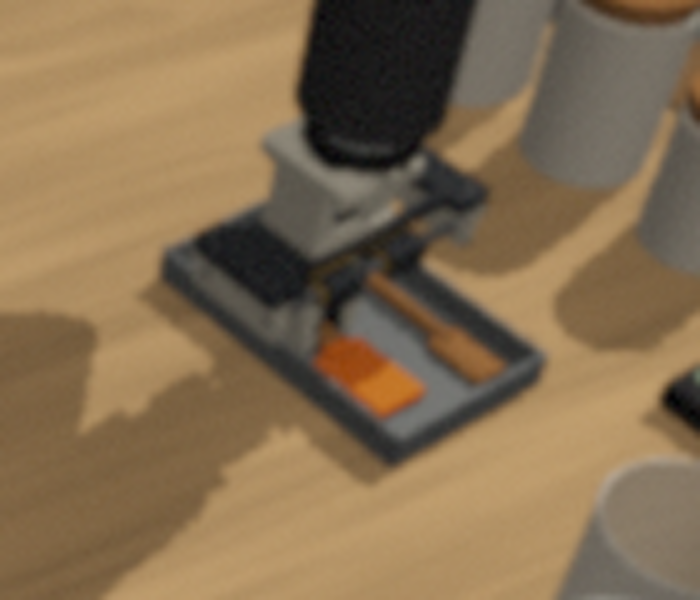

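The scraper lies on the tray floor, with its blade at (370,375) clear of the spoon at (450,345). Opening only slightly because of the wall, then rising.

Call:
arm_command([
  [[0, 0, 0], [0, 0, 0], 0.66],
  [[0, 0, 0], [0, 0, 0], 0.66],
  [[0, 0, 0], [0, 0, 0], 0.66],
  [[0, 0, 0], [0, 0, 15], 0.66],
  [[0, 0, 0], [0, 0, 35], 0.66],
  [[0, 0, 0], [0, 0, 45], 0.66],
  [[0, 0, 0], [-10, -40, 20], 0.6],
  [[0, 0, 0], [-10, -40, 20], 0.6],
])

```text
t: 22.6
eef_pos: [0.4961, 0.2745, 0.3218]
ee_rot: [3.141, 0.001, -3.007]
force: [0.7, -0.6, 0.6]
width: 0.0344
```

Call:
arm_command([
  [[0, 0, 0], [-10, -40, 10], 0.6],
  [[0, 0, 0], [-10, -40, 10], 0.6],
  [[0, 0, 0], [-10, -40, 0], 0.6],
  [[0, 0, 0], [0, 0, 0], 0.6],
])

```text
t: 23.0
eef_pos: [0.4646, 0.151, 0.3411]
ee_rot: [3.141, -0.0, -3.01]
force: [0.3, 0.2, -0.7]
width: 0.035
```

Run:
```python
from h import *
p,d=grab_frame('scene');crop(p,60,100,420,310,2.2,'pics/e1.png');crop(p,90,190,170,300,6,'pics/e1b.png')
crop(p,200,140,330,240,6,'pics/e1s.png')
p,d=grab_frame('top');crop(p,90,130,420,270,2.4,'pics/e2.png');crop(p,100,160,180,255,6,'pics/e2g.png')
W=cloud('top',d);np.savez('top1.npz',p=p,d=d)
s=get_state();print(s['eef_pos'],s['t'],s['force'],s['width'])
```

```text
[0.46623745 0.15387535 0.34119712] 23.1 [ 0.30822376  0.48011995 -0.53517555] 0.03503768143695666
```

View pics/e1.png

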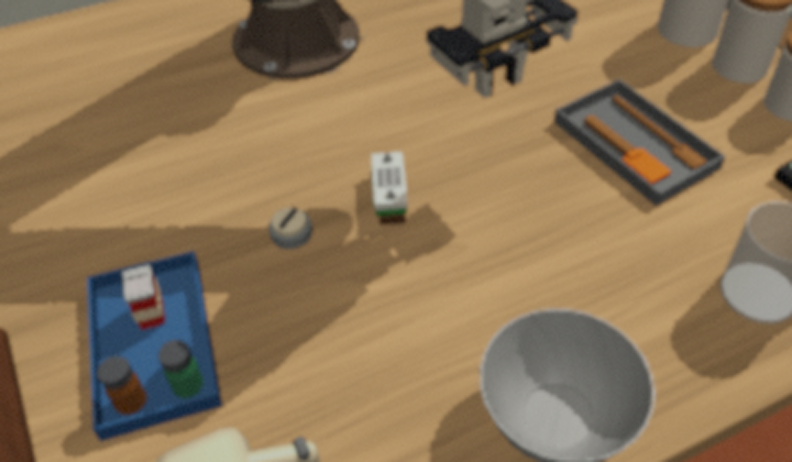

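View pics/e1b.png

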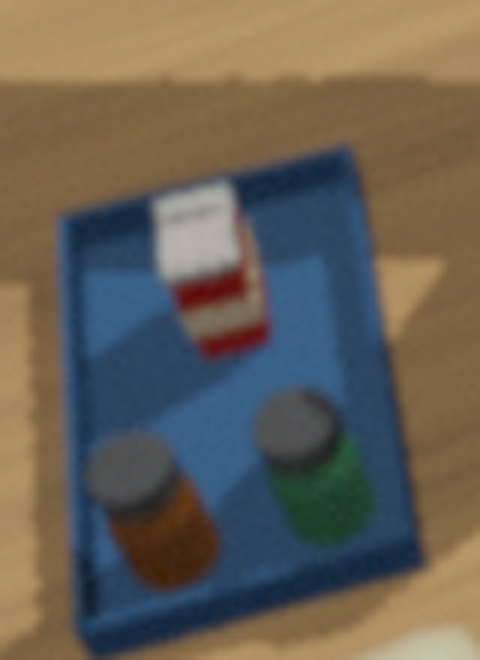

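View pics/e2.png

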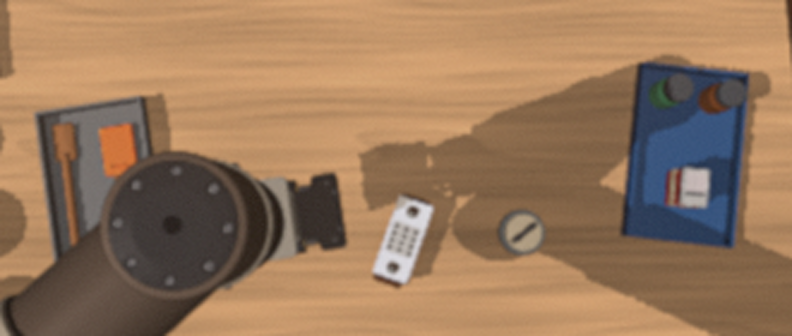

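View pics/e1s.png

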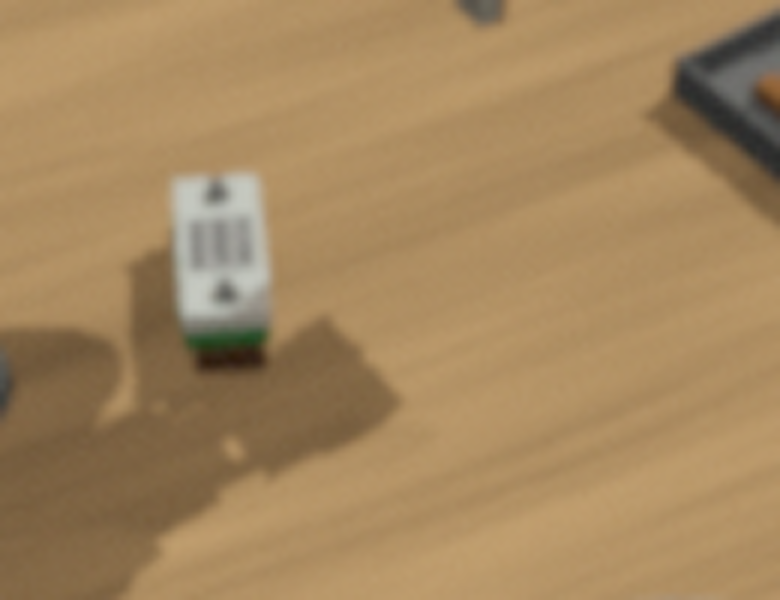

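Run:
```python
from h import *
f=np.load('top1.npz');p,d=f['p'],f['d'];W=cloud('top',d)
def z(P,r=.012):
    m=(np.hypot(W[...,0]-P[0],W[...,1]-P[1])<r)&(d>0);return np.median(W[m][:,2]).round(4),m.sum()
for n,P in dict(white=(.44,-.011),whiteA=(.458,-.018),whiteB=(.422,-.004),tin=(.5,-.379),jar0=(.617,-.428),jar1=(.6245,-.3627)).items():print(n,z(P))
d2=grab_frame('scene')[1];W=cloud('scene',d2);d=d2
for n,P in dict(handle=(.47,.349),blade=(.566,.3615),tin=(.5,-.379),white=(.44,-.011)).items():print(n,z(P,.008))
job_done()
```

```text
white (np.float64(0.0398), np.int64(45))
whiteA (np.float64(0.0401), np.int64(46))
whiteB (np.float64(0.0398), np.int64(47))
tin (np.float64(0.0732), np.int64(50))
jar0 (np.float64(0.0779), np.int64(48))
jar1 (np.float64(0.0784), np.int64(49))
handle (np.float64(0.0177), np.int64(13))
blade (np.float64(0.0135), np.int64(11))
tin (np.float64(0.0732), np.int64(24))
white (np.float64(0.0416), np.int64(12))
the job is handed in; nothing more can be done
```

The counter is tidied and the job is handed in at about 23 s. The green plate went over the posts first, then the white plate on top of it. After those, the tin went into the blue tray and the scraper into the grey tray beside the spoon.

My last checks used the depth pictures, taken with the gripper clear of everything:

| Item | Measured height | Expected |
|---|---|---|
| White plate top, three spots along it | 39.8–40.1 mm | 40 mm, so both plates are fully down and level |
| Tin top | 73 mm | 73 mm, upright on the tray floor |
| Both jars, top | about 78 mm | 79 mm, still standing |
| Scraper handle top | 17.7 mm | 18 mm, flat on the floor |
| Scraper blade top | 13.5 mm | 13 mm, flat on the floor |

The scraper lies clear of the spoon in the pictures.

The two cameras disagreed by 2–4 mm on absolute positions, and the scene camera read the white plate top as 41.6 mm. Both plates still went down over the posts without catching. The largest force I read was about 24 N, as the white plate seated.

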